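# Put the optic moulds back in their caddy

### The job

Gather the four hollow, open-topped optic moulds into the wooden caddy: set each one upright on the floor of the well that matches it in outline and size (large round, small round, square, six-sided). Two solid aluminium pieces look like moulds but have no hollow: leave them standing where they are.

Things in the scene. Friction and masses are not known exactly. Their poses are not given: they have to be found in the camera images.
- large_mould: large round optic mould: plain aluminium cup, 52 mm outside diameter, wall 5 mm, 60 mm high, open at the top with a ribbed hollow 52 mm deep, standing upright on the table. Origin: centre of its underside; z up. 0.08 to 0.26 kg.
- small_mould: small round optic mould: plain aluminium cup, 36 mm outside diameter, wall 4 mm, 60 mm high, open at the top with a ribbed hollow 52 mm deep, standing upright on the table. Origin: centre of its underside; z up. 0.08 to 0.26 kg.
- square_mould: square optic mould: plain aluminium cup, 42 x 42 mm outside (faces square to its x and y axes), wall 5 mm, 60 mm high, open at the top with a ribbed hollow 52 mm deep, standing upright on the table. Origin: centre of its underside; z up. 0.08 to 0.26 kg.
- hex_mould: six-sided optic mould: plain aluminium cup, hexagonal outside, 44 mm across flats (one pair of flats faces its +x and -x axis; 50 mm across corners), wall 5 mm, 60 mm high, open at the top with a ribbed hollow 52 mm deep, standing upright on the table. Origin: centre of its underside; z up. 0.08 to 0.26 kg.
- solid_round: look-alike of the large round mould that is not a mould: solid aluminium cylinder, 52 mm diameter, 60 mm high, flat closed top, no hollow. Stands loose on the table. Origin: centre of its underside.
- solid_square: look-alike of the square mould that is not a mould: solid aluminium block, 42 x 42 x 60 mm high, flat closed top, no hollow. Stands loose on the table. Origin: centre of its underside.
- large_well: large round well: wooden ring, 68 mm inside, 77 mm outside diameter. Frame 12 mm high on a black rubber floor 80 x 80 x 4 mm (well floor 10 mm, frame top 22 mm above the table). Fixed in the caddy. Origin: centre, under the rubber floor, 6 mm above the table; z up. The caddy is an open tray fixed to the table, 104 x 348 mm, walls 22 mm high.
- small_well: small round well: wooden ring, 52 mm inside, 61 mm outside diameter. Frame 12 mm high on a black rubber floor 80 x 80 x 4 mm (well floor 10 mm, frame top 22 mm above the table). Fixed in the caddy. Origin: centre, under the rubber floor, 6 mm above the table; z up. The four wells stand in one row in any order, 82 mm apart along their y axes (the caddy's length).
- square_well: square well: wooden frame, 60 x 60 mm inside, 69 x 69 mm outside, sides along its x and y axes. Frame 12 mm high on a black rubber floor 80 x 80 x 4 mm (well floor 10 mm, frame top 22 mm above the table). Fixed in the caddy. Origin: centre, under the rubber floor, 6 mm above the table; z up.
- hex_well: six-sided well: wooden hexagonal frame, 60 mm inside and 69 mm outside across flats, flats facing its +x and -x axis. Frame 12 mm high on a black rubber floor 80 x 80 x 4 mm (well floor 10 mm, frame top 22 mm above the table). Fixed in the caddy. Origin: centre, under the rubber floor, 6 mm above the table; z up.
There are look-alikes about, which are no part of the job. What is shaped like the hex_mould but red or yellow is not meant.

How it is judged:
By the outcome, as a careful person would: the job done as asked, in the order asked, and still so for the second after the job is handed in, with the robot touching nothing.
It also fails if it takes over 90 s, if anything falls off the work surface, if the arm or the gripper's body presses on something with over 40 N, if the wrist force passes 120 N, or if a joint passes its speed limit or range.

### The arm

A 6-joint arm with a two-finger parallel gripper is mounted at the origin on the work surface. World frame = base frame: x ahead of the robot, y to its left, z up, the work surface at z = 0. Lengths are in mm, angles in rad, forces in N, time in s.
With the tool pointing down it reaches from about 275 to 1000 mm from the base axis. Payload 8.4 kg.
Tool frame: the origin (TCP) lies on the centre line of the jaws, within the pads' length; the fingertips stand r.tip_reach ahead of it and the grasp point (between the pads) lies 11 mm behind it (r.tip_reach is the distance from the TCP to the fingertips, in mm); z points along the fingers, y is the line along which they close (so a half turn about z gives the same grasp; the last joint's range is limited). The gripper opens to 85 mm and grips with 20 to 120 N. Pads are 22 mm wide; open, the fingers measure 114 mm over their backs; the gripper's body (76 mm by 85 mm) begins 54 mm behind the grasp point. The pads swing forward as they close: fully open they stand 13 mm farther back than shut.
Start: joints at [-1.261, 0.353, 1.633, -0, 1.155, -0.002], TCP at [191.731, -594.867, 239.281] pointing down, gripper open.
Joint ranges: [-2.63, 2.63], [-0.92, 2.1], [0.06, 2.66], [-1.3, 4.44], [0, 2.69], [-3.02, 3.02]. Speed limits (rad/s): [2.22, 2.22, 2.79, 3.14, 3.14, 3.14].

### API

Orientations are given as [roll, pitch, yaw] about the fixed x, y, z axes, in that order (R = Rz(yaw) Ry(pitch) Rx(roll)).
In Python, from rig import r gives the robot as it stands.
- The arm moves only by the tool carry_out, never from a script. Its argument "targets" is a list of rows, each an object with "dp": the shift along the tool's x, y, z in mm, a list of three; "yaw": the turn about the tool's z in degrees. A call has 1 to 12 rows; each row is the pose to reach, as a shift and turn from the pose commanded when the call began, along the tool's axes at that moment; what a row does not reach only later rows make up. A row lasts 1/8 s, in which the tool goes at most 62.5 mm and 10.7 degrees, less where a joint would pass 70% of its speed; a pose out of reach is approached as far as the arm can. A call with a gripper value outside its range is refused whole. "fingers" is the opening, from -1 (shut) to 1 (fully open), so that 0 is half open, set as the call begins (left out, the last holds). The fingers move at their own pace and stop on an object; "grip_force" is the grip in N (left out, the last holds). Time passes only in rows, so rows that repeat a pose let the fingers close. It gives the time, the measured TCP pose, the force, the opening and the grip force at its end, in the units of the state.
- r.sense(): the state, without advancing time (a new reading comes with each control period).
- r.grab_frame(name): name is "side" or "top" or "wrist"; returns the picture (400x640x3 uint8, red, green, blue); there is no depth.
- r.get_calibration(name): a dict with "fx", "fy", "cx", "cy" (pixels), "rvec" (rotation vector, rad) and "tvec" (3), from world to camera coordinates, as OpenCV has them. Camera axes: x right, y down, z forward; pixel columns grow to the right and rows downward; lengths in mm; the calibration is good to about 2 mm. A picture is of the moment at which its call begins: read the wrist's pose just before it. get_calibration takes no time and is no camera call; for the wrist camera it gives the pose at the moment of the call.
- r.sign_off(): hands the job in; it is judged then, once.
The state is a dict: "clock": time; "qpos": joint angles; "qvel": joint speeds; "joint_efforts": joint torques, N m; "eef_pos": TCP position; "tcp_rot": TCP orientation; "contact_force": force on the tool from outside, world axes, zero at the start; "wrist_torque": the same for the moment, N m; "opening": opening from 0.0 (shut) to 1.0 (fully open); "grasp_force": force on a finger pad.
Only numpy, scipy, OpenCV 4.12 (cv2) and the standard library are available. Lean on these libraries where they do the work, as an engineer would, in place of code of your own. Each camera call takes 0.05 s, during which the arm holds its last target. There are 200 camera calls.

## Working session

There is one attempt and no reset: what is moved stays moved. The work goes in short steps, Python scripts to look and compute and a tool call to move; the robot and the scene stay as the last step left them, time stands still between calls to the robot, and variables do not carry over. Pictures are saved under pics/ and viewed, at most 14 in all, crops included, and the job is handed in when it is done.

Besides the shell and the picture viewer there is one more tool, called after "Call:" as name(argument=value, ...) on one line, values as JSON. carry_out: Moves the arm, as the interface text tells. Its arguments: {"type":"object","properties":{"targets":{"type":"array","items":{"type":"object","properties":{"dp":{"type":"array","items":{"type":"number"}},"yaw":{"type":"number"}}}},"fingers":{"type":"number"},"grip_force":{"type":"number"}},"required":["targets"]}

```bash
mkdir -p pics
python3 - <<'E'
from rig import r
import cv2
for n in("top","side"):
    cv2.imwrite(f"pics/{n}0.png",r.grab_frame(n)[:,:,::-1]); print(n,r.get_calibration(n))
print(r.sense(),r.tip_reach)
E
```

```text
top {'fx': 445.43516450367457, 'fy': 445.43516450367457, 'cx': 309.34274242064396, 'cy': 204.2757216852421, 'rvec': array([ 2.11851545, -2.11673357,  0.20753934]), 'tvec': array([-11.0159808 , 520.8991574 , 886.18880014])}
side {'fx': 363.8737440073781, 'fy': 363.8737440073781, 'cx': 318.9506690881646, 'cy': 195.80335859810364, 'rvec': array([ 2.38817529, -0.35185797,  0.14829897]), 'tvec': array([-486.40458622,  125.30456761,  844.97195237])}
{'clock': 0.1, 'qpos': array([-1.26142624e+00,  3.53604966e-01,  1.63406479e+00, -2.00687449e-05,
        1.15521091e+00, -2.41094455e-03]), 'qvel': array([ 8.42067633e-05, -1.34060190e-03, -2.22371578e-03, -1.08237500e-03,
       -2.78561410e-04, -7.22070497e-04]), 'joint_efforts': array([-1.00492209e-03, -6.06361556e+01, -3.42817318e+01,  4.07518337e-05,
        3.81680700e-03, -2.31473997e-06]), 'eef_pos': array([ 191.57950996, -594.46660296,  238.61831692]), 'tcp_rot': array([-3.14030460e+00,  1.52446731e-05,  3.11789154e-01]), 'contact_force': array([ 0.50939148,  0.06872311, -0.11171029]), 'wrist_torque': array([-0.02173269,  0.06079021, -0.0739849 ]), 'grasp_force': 0.0, 'opening': 1.0017189395402255} 8.0
```

View pics/top0.png

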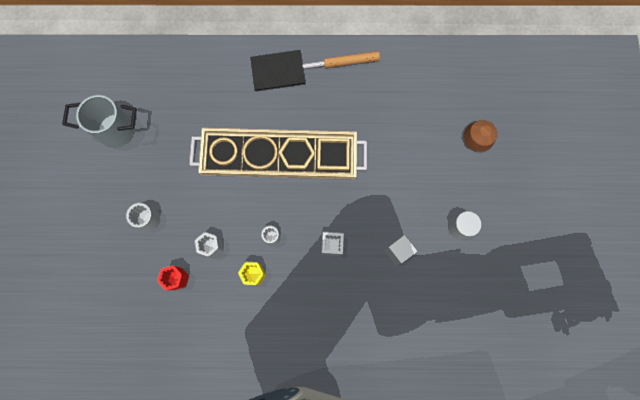

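View pics/side0.png

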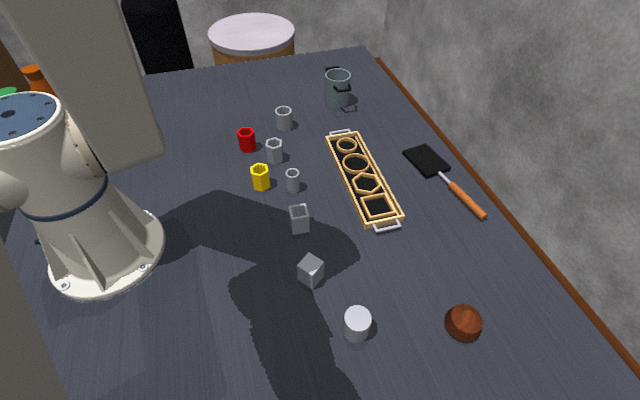

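Top view: the hollow moulds are large (139,215), hex (207,244), small (270,234) and square (333,243). The solids are at (402,249) and (468,224). The wells left to right are small (223,151), large (260,152), hex (297,153) and square (333,154).

```bash
cat > h.py <<'E'
from rig import r
import cv2, numpy as np
def cal(n):
    c=r.get_calibration(n); return np.array([[c['fx'],0,c['cx']],[0,c['fy'],c['cy']],[0,0,1]]),cv2.Rodrigues(c['rvec'])[0],np.array(c['tvec']).reshape(3)
def ray(c,uv,z):
    K,R,t=c; uv=np.atleast_2d(uv).astype(float)
    d=(np.linalg.inv(K)@np.c_[uv,np.ones(len(uv))].T).T@R; o=-R.T@t
    return o+d*((z-o[2])/d[:,2])[:,None]
def proj(c,p): 
    q=c[0]@(c[1]@np.array(p,float)+c[2]); return q[:2]/q[2]
def go(x,y,z,yawdeg):
    """dp, yaw turn to reach TCP x,y,z and world tool yaw (mod 180) from the current pose"""
    s=r.sense(); R=cv2.Rodrigues(np.zeros(3))[0]
    ro,pi,ya=s['tcp_rot']; c,sn=np.cos(ya),np.sin(ya)
    d=np.array([x,y,z])-s['eef_pos']
    dp=[c*d[0]+sn*d[1], sn*d[0]-c*d[1], -d[2]]
    t=-(yawdeg-np.degrees(ya)); t=(t+90)%180-90
    print('dp',np.round(dp,1),'turn',round(t,1),'yaw now',round(np.degrees(ya),1),'q6',round(s['qpos'][5],2))
E
python3 - <<'E'
from h import *
im=r.grab_frame("top"); c=cal("top")
hsv=cv2.cvtColor(im,cv2.COLOR_RGB2HSV)
m=cv2.inRange(hsv,(8,60,110),(30,255,255)); m[:120]=0;m[190:]=0;m[:,:190]=0;m[:,370:]=0
p=cv2.findNonZero(m); R=cv2.minAreaRect(p); b=ray(c,cv2.boxPoints(R),22); print("caddy",R,np.round(b,1), b.mean(0).round(1))
e=b[1]-b[0];f=b[2]-b[1];print(np.linalg.norm(e),np.linalg.norm(f),np.degrees(np.arctan2(e[1],e[0])),np.degrees(np.arctan2(f[1],f[0])))
for n,u in dict(small=(223,151),large=(260,152),hexw=(297,153),sq=(333,154)).items(): print(n,ray(c,u,22).round(1))
for n,u in dict(large=(139,215),hex=(207,244),small=(270,234),square=(333,243),solsq=(402,249),solr=(468,224),red=(173,278),yel=(251,273)).items(): print(n,ray(c,u,60).round(1))
x=lambda a,u:cv2.resize(a,None,fx=u,fy=u,interpolation=cv2.INTER_CUBIC)
cv2.imwrite("pics/crop.png",x(im[120:300,110:360,::-1],3.2))
E
```

```text
caddy ((278.177734375, 153.06866455078125), (155.2823028564453, 47.13834762573242), 1.4688007831573486) [[ 593.1  230.3   22. ]
 [ 702.6  233.    22. ]
 [ 693.4 -116.    22. ]
 [ 584.3 -111.2   22. ]] [643.4  59.   22. ]
109.57163085469539 349.11433640391914 1.3795426069022638 -91.5171511035764
small [[647.5 181.7  22. ]]
large [[645.2  99.3  22. ]]
hexw [[642.9  17.   22. ]]
sq [[640.7 -63.   22. ]]
large [[496.2 343.   60. ]]
hex [[436. 199.  60.]]
small [[456.8  70.3  60. ]]
square [[438.3 -59.1  60. ]]
solsq [[ 426.1 -200.    60. ]]
solr [[ 477.9 -338.4   60. ]]
red [[367.2 264.6  60. ]]
yel [[377.3 107.3  60. ]]
```

View pics/crop.png

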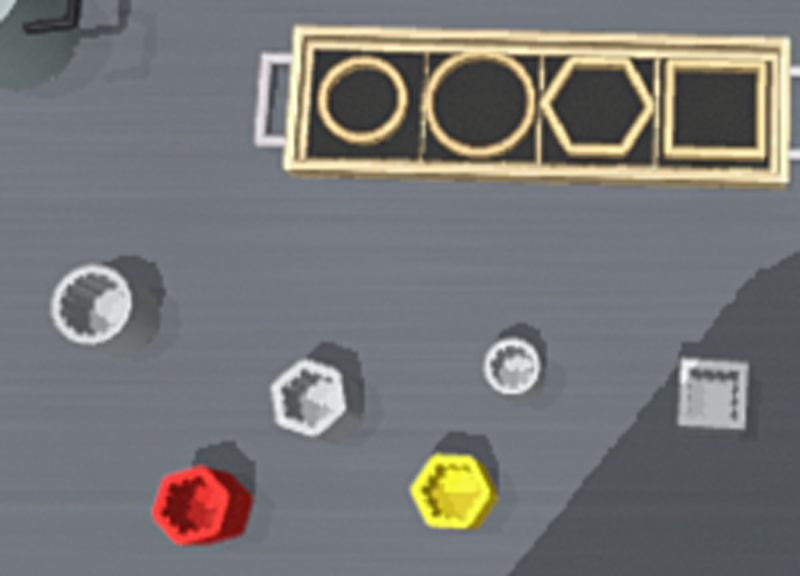

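The crop shows the rims: large about (139,215), hex (207,244), small (270,234), square (332,243) and nearly axis-aligned. I'll go above the square first.

Run:
```python
from h import *
go(438,-59,200,91.5)
```

```text
dp [ 398.8 -434.1   38.7] turn -73.6 yaw now 17.9 q6 -0.0
```

Call:
carry_out(targets=[{"dp": [399, -434, 39], "yaw": -73.6}, {"dp": [399, -434, 39], "yaw": -73.6}, {"dp": [399, -434, 39], "yaw": -73.6}, {"dp": [399, -434, 39], "yaw": -73.6}, {"dp": [399, -434, 39], "yaw": -73.6}, {"dp": [399, -434, 39], "yaw": -73.6}, {"dp": [399, -434, 39], "yaw": -73.6}, {"dp": [399, -434, 39], "yaw": -73.6}, {"dp": [399, -434, 39], "yaw": -73.6}, {"dp": [399, -434, 39], "yaw": -73.6}, {"dp": [399, -434, 39], "yaw": -73.6}, {"dp": [399, -434, 39], "yaw": -73.6}])

```text
clock: 1.65
eef_pos: [437.9, -59.8, 200.2]
tcp_rot: [-3.141, 0.0, 1.597]
contact_force: [-0.9, -0.4, 0.0]
opening: 1.0
grasp_force: 0.0
```

Run:
```python
from h import *
s=r.sense();print(s['eef_pos'],s['tcp_rot'],s['clock'])
c=cal("wrist"); im=r.grab_frame("wrist"); cv2.imwrite("pics/w1.png",im[:,:,::-1])
print(c[0][0,0],proj(c,[438.3,-59.1,60]),proj(c,[438.3,-59.1,0]))
go(438,-59,200,91.5)
```

```text
[437.93125381 -59.81954614 200.1860439 ] [-3.14101483e+00  2.17977187e-04  1.59672247e+00] 1.65
286.5663521245494 [323.88780047 189.65506524] [323.71973963 177.72868598]
dp [1.2 0.1 0.2] turn -0.1 yaw now 91.4 q6 -0.16
```

View pics/w1.png

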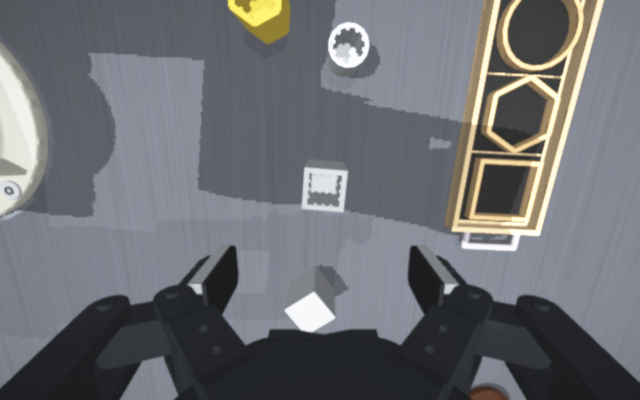

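The wrist view puts the square's rim at about (325,190), as predicted, with the caddy on the right. I'll measure the exact rim and caddy angles.

```bash
cat >> h.py <<'E'
def rim(im,c,near,z=60,rad=60,th=150):
    """outline of the bright rim nearest the projected guess -> world centre, size, angle"""
    u=proj(c,[*near,z]); hsv=cv2.cvtColor(im,cv2.COLOR_RGB2HSV)
    m=cv2.inRange(hsv,(0,0,th),(180,60,255)); k=np.zeros_like(m); cv2.circle(k,tuple(int(v) for v in u),rad,255,-1); m&=k
    cs=cv2.findContours(m,cv2.RETR_EXTERNAL,cv2.CHAIN_APPROX_NONE)[0]
    q=max(cs,key=cv2.contourArea)[:,0]; h=ray(c,q,z)[:,:2].astype(np.float32)
    R=cv2.minAreaRect(h); C=cv2.minEnclosingCircle(h)
    print('rect',np.round(R[0],1),np.round(R[1],1),'ang',round(R[2],1),'circ',np.round(C[0],1),round(2*C[1],1))
    return h
E
python3 - <<'E'
from h import *
im=cv2.imread("pics/w1.png")[:,:,::-1].copy(); c=cal("wrist")
for th in(130,165,190): rim(im,c,(438,-59),th=th,rad=40)
e=ray(c,[[487,0],[453,230],[603,0],[540,233]],22);print(e.round(1))
print(ray(c,[[500,190],[518,114]],22).round(1))
E
```

```text
rect [436.1 -68.9] [63.9 69.9] ang 87.2 circ [436.8 -67.6] 73.7
rect [438.2 -59.9] [43.7 42.9] ang 86.6 circ [438.5 -60. ] 59.2
rect [438.3 -59.7] [42.4 41.8] ang 86.9 circ [438.4 -60. ] 57.5
[[ 588.3  120.3   22. ]
 [ 590.9 -113.2   22. ]
 [ 698.2  123.2   22. ]
 [ 693.3 -114.2   22. ]]
[[636.4 -63.9  22. ]
 [639.4  18.   22. ]]
```

Call:
carry_out(targets=[{"dp": [0, 0.4, 60], "yaw": 4.5}, {"dp": [0, 0.4, 115], "yaw": 4.5}, {"dp": [0, 0.4, 150], "yaw": 4.5}, {"dp": [0, 0.4, 169], "yaw": 4.5}, {"dp": [0, 0.4, 169], "yaw": 4.5}, {"dp": [0, 0.4, 169], "yaw": 4.5}])

```text
clock: 2.45
eef_pos: [439.1, -60.1, 32.0]
tcp_rot: [3.141, 0.0, 1.517]
contact_force: [-0.4, 0.5, 0.2]
opening: 1.001
grasp_force: 0.0
```

Call:
carry_out(targets=[{"dp": [0, 0, 0]}, {"dp": [0, 0, 0]}, {"dp": [0, 0, 0]}, {"dp": [0, 0, 0]}, {"dp": [0, 0, 0]}, {"dp": [0, 0, 0]}, {"dp": [0, 0, 0]}, {"dp": [0, 0, 0]}], fingers=-1, grip_force=40)

```text
schema error: expected keys dp, yaw
```

Call:
carry_out(targets=[{"dp": [0, 0, -40]}, {"dp": [0, 0, -80]}, {"dp": [0, 0, -80]}, {"dp": [0, 0, -80]}])

```text
schema error: expected keys dp, yaw
```

Run:
```python
from h import *
go(638.5,-64,111,91.0)
```

```text
dp [  6.9 199.3 -79. ] turn -4.1 yaw now 86.9 q6 -0.09
```

Call:
carry_out(targets=[{"dp": [0, 0, 0], "yaw": 0}, {"dp": [0, 0, 0], "yaw": 0}, {"dp": [0, 0, 0], "yaw": 0}, {"dp": [0, 0, 0], "yaw": 0}, {"dp": [0, 0, 0], "yaw": 0}, {"dp": [0, 0, 0], "yaw": 0}, {"dp": [0, 0, 0], "yaw": 0}, {"dp": [0, 0, 0], "yaw": 0}], fingers=-1, grip_force=40)

```text
clock: 3.45
eef_pos: [439.2, -59.4, 32.0]
tcp_rot: [3.141, 0.0, 1.518]
contact_force: [-1.9, -1.0, 7.6]
opening: 0.486
grasp_force: 40.4
```

Call:
carry_out(targets=[{"dp": [0, 0, -40], "yaw": 0}, {"dp": [0, 0, -80], "yaw": 0}, {"dp": [0, 0, -80], "yaw": 0}, {"dp": [0, 0, -80], "yaw": 0}])

```text
clock: 3.95
eef_pos: [438.3, -59.2, 110.9]
tcp_rot: [-3.141, -0.0, 1.518]
contact_force: [-0.3, -0.3, -2.5]
opening: 0.487
grasp_force: 42.3
```

Run:
```python
from h import *
go(639.5,-64,111,91.0)
```

```text
dp [ 5.900e+00  2.012e+02 -1.000e-01] turn -4.0 yaw now 87.0 q6 -0.08
```

Call:
carry_out(targets=[{"dp": [6, 60, 0], "yaw": -4}, {"dp": [6, 120, 0], "yaw": -4}, {"dp": [6, 170, 0], "yaw": -4}, {"dp": [6, 201, 0], "yaw": -4}, {"dp": [6, 201, 0], "yaw": -4}, {"dp": [6, 201, 0], "yaw": -4}, {"dp": [6, 201, 0], "yaw": -4}])

```text
clock: 4.82
eef_pos: [638.3, -63.9, 110.5]
tcp_rot: [-3.14, -0.0, 1.588]
contact_force: [-0.5, 0.5, -1.6]
opening: 0.487
grasp_force: 42.2
```

Run:
```python
from h import *
c=cal("wrist"); im=r.grab_frame("wrist"); cv2.imwrite("pics/w2.png",im[:,:,::-1])
K=c
for n,p in dict(sq=(639.5,-64),hx=(642.4,18),lg=(645,100)).items(): print(n,proj(c,[*p,22]))
go(639.5,-64,42.5,91.0)
```

```text
sq [325.27750233 205.64789917]
hx [331.48301209  99.19063347]
lg [338.68721446 -32.2088687 ]
dp [-0.   0.9 68.4] turn -0.0 yaw now 91.0 q6 -0.12
```

View pics/w2.png

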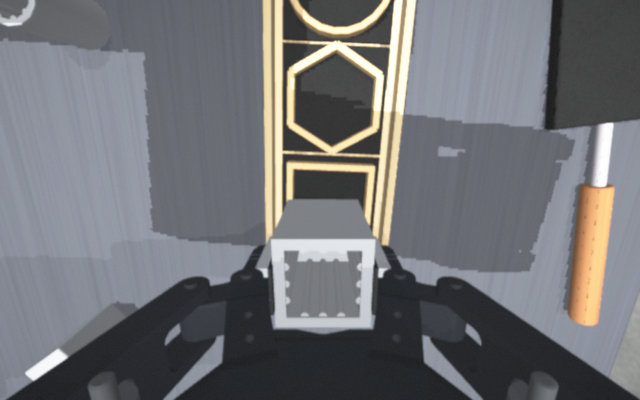

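The square hangs upright over its well. Hex well centre at (335,98) against the predicted (331,99), so I'll shift about 2 mm in +x and lower.

Call:
carry_out(targets=[{"dp": [0, 2, 30], "yaw": 0}, {"dp": [0, 2, 50], "yaw": 0}, {"dp": [0, 2, 60], "yaw": 0}, {"dp": [0, 2, 65], "yaw": 0}, {"dp": [0, 2, 68], "yaw": 0}, {"dp": [0, 2, 68], "yaw": 0}, {"dp": [0, 2, 68], "yaw": 0}])

```text
clock: 5.75
eef_pos: [642.1, -64.0, 43.8]
tcp_rot: [3.141, 0.0, 1.588]
contact_force: [0.2, 0.1, -2.4]
opening: 0.486
grasp_force: 42.3
```

Call:
carry_out(targets=[{"dp": [0, 0, 1], "yaw": 0}, {"dp": [0, 0, 1.5], "yaw": 0}, {"dp": [0, 0, 1.5], "yaw": 0}])

```text
clock: 6.12
eef_pos: [641.9, -64.0, 42.1]
tcp_rot: [3.141, 0.0, 1.588]
contact_force: [-1.0, -0.7, 0.4]
opening: 0.483
grasp_force: 42.5
```

Call:
carry_out(targets=[{"dp": [0, 0, 0], "yaw": 0}, {"dp": [0, 0, 0], "yaw": 0}, {"dp": [0, 0, 0], "yaw": 0}, {"dp": [0, 0, 0], "yaw": 0}], fingers=0.5)

```text
clock: 6.62
eef_pos: [641.8, -64.0, 41.8]
tcp_rot: [3.142, -0.0, 1.588]
contact_force: [-0.4, -0.6, 1.6]
opening: 0.747
grasp_force: 0.0
```

Call:
carry_out(targets=[{"dp": [0, 0, -20], "yaw": 0}, {"dp": [0, 0, -70], "yaw": 0}, {"dp": [0, 0, -120], "yaw": 0}, {"dp": [0, 0, -158], "yaw": 0}, {"dp": [0, 0, -158], "yaw": 0}])

```text
clock: 7.25
eef_pos: [644.1, -64.2, 205.1]
tcp_rot: [3.134, 0.001, 1.588]
contact_force: [0.3, 1.1, -0.5]
opening: 0.748
grasp_force: 0.0
```

Run:
```python
from h import *
c=cal("wrist"); im=r.grab_frame("wrist"); cv2.imwrite("pics/w3.png",im[:,:,::-1])
for th in (165,190): rim(im,c,(641,-64),z=70,th=th,rad=40)
go(438,198,200,91.5)
```

```text
rect [634.9 -65.4] [55.4 46.1] ang 1.0 circ [634.5 -64.3] 68.9
rect [634.9 -65.9] [55.4 45.1] ang 1.0 circ [634.5 -64.8] 68.3
dp [ 265.5 -200.3    2.6] turn -0.5 yaw now 91.0 q6 -0.12
```

View pics/w3.png

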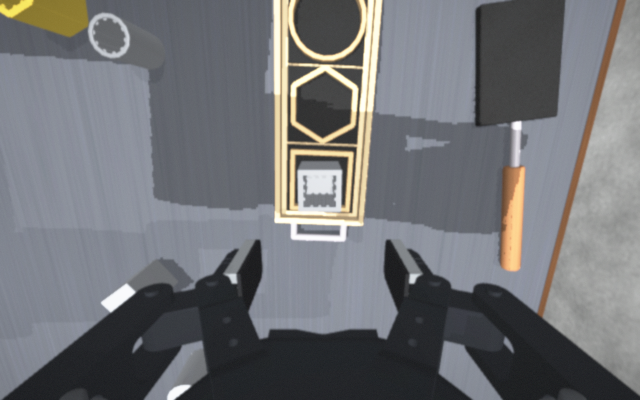

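The square mould sits upright inside its well at (320,185). Next is the hex.

Call:
carry_out(targets=[{"dp": [40, -32, 0], "yaw": 0}, {"dp": [85, -64, 0], "yaw": 0}, {"dp": [130, -100, 0], "yaw": 0}, {"dp": [170, -130, 0], "yaw": 0}, {"dp": [215, -165, 0], "yaw": 0}, {"dp": [245, -185, 0], "yaw": 0}, {"dp": [264, -202, 0], "yaw": 0}, {"dp": [264, -202, 0], "yaw": 0}, {"dp": [264, -202, 0], "yaw": 0}], fingers=1)

```text
clock: 8.43
eef_pos: [435.5, 196.1, 199.4]
tcp_rot: [-3.141, 0.001, 1.588]
contact_force: [0.3, -0.0, -0.8]
opening: 1.003
grasp_force: 0.0
```

Run:
```python
from h import *
s=r.sense();print(s['eef_pos'])
c=cal("wrist"); im=r.grab_frame("wrist"); cv2.imwrite("pics/w4.png",im[:,:,::-1])
for th in (165,190): h=rim(im,c,(436,198),th=th,rad=40)
q=cv2.approxPolyDP(cv2.convexHull(h),4,True)[:,0]; print(q.round(1)); e=np.roll(q,-1,0)-q
print([(round(float(np.hypot(*v)),1),round(float(np.degrees(np.arctan2(v[1],v[0]))%60),1)) for v in e])
```

```text
[435.47829665 196.10195369 199.42632806]
rect [434.6 199.9] [51.6 47.8] ang 67.2 circ [433.3 199.5] 53.9
rect [434.8 200.2] [50.4 45.1] ang 71.9 circ [434.9 200.2] 50.5
[[442.2 224.3]
 [417.3 218.1]
 [410.4 198.2]
 [428.4 175.8]
 [451.3 181.5]
 [459.2 207.1]]
[(25.7, 14.1), (21.1, 11.0), (28.7, 8.8), (23.6, 13.9), (26.8, 12.8), (24.3, 14.6)]
```

View pics/w4.png

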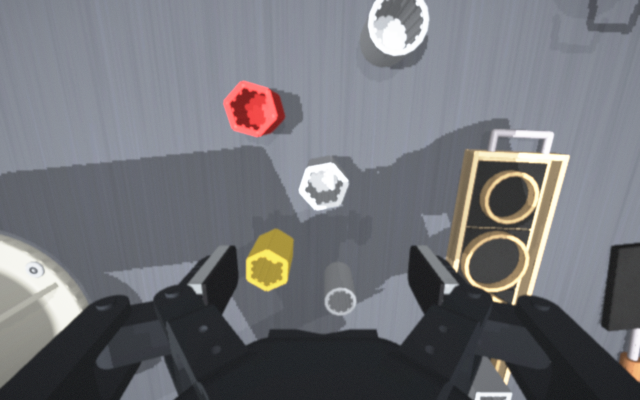

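The hex rim is at (324,186), edges at about 12.5° mod 60, and clear of the red and yellow ones. Turn 18.5° and grip flat on flat.

Call:
carry_out(targets=[{"dp": [4, -0.6, 40], "yaw": 9}, {"dp": [4, -0.6, 80], "yaw": 18.5}, {"dp": [4, -0.6, 125], "yaw": 18.5}, {"dp": [4, -0.6, 155], "yaw": 18.5}, {"dp": [4, -0.6, 167], "yaw": 18.5}, {"dp": [4, -0.6, 167], "yaw": 18.5}, {"dp": [4, -0.6, 167], "yaw": 18.5}])

```text
clock: 9.35
eef_pos: [435.7, 200.7, 33.8]
tcp_rot: [3.14, -0.001, 1.264]
contact_force: [0.5, -0.6, 0.8]
opening: 1.002
grasp_force: 0.0
```

Call:
carry_out(targets=[{"dp": [0, 0, 0], "yaw": 0}, {"dp": [0, 0, 0], "yaw": 0}, {"dp": [0, 0, 0], "yaw": 0}, {"dp": [0, 0, 0], "yaw": 0}, {"dp": [0, 0, 0], "yaw": 0}, {"dp": [0, 0, 0], "yaw": 0}, {"dp": [0, 0, 0], "yaw": 0}], fingers=-1, grip_force=40)

```text
clock: 10.22
eef_pos: [435.1, 200.8, 33.5]
tcp_rot: [3.141, -0.001, 1.265]
contact_force: [-0.6, -0.7, 7.1]
opening: 0.509
grasp_force: 40.5
```

Call:
carry_out(targets=[{"dp": [0, 0, -40], "yaw": 0}, {"dp": [0, 0, -80], "yaw": 0}, {"dp": [0, 0, -100], "yaw": 0}, {"dp": [0, 0, -100], "yaw": 0}])

```text
clock: 10.72
eef_pos: [435.6, 201.0, 134.1]
tcp_rot: [3.139, -0.002, 1.265]
contact_force: [0.3, 0.3, -2.5]
opening: 0.503
grasp_force: 42.2
```

Run:
```python
from h import *
go(642.4,18,130,91.3)
```

```text
dp [-112.2  252.3    4.1] turn -18.8 yaw now 72.5 q6 0.74
```

Call:
carry_out(targets=[{"dp": [-20, 45, 0], "yaw": -5}, {"dp": [-42, 95, 0], "yaw": -10}, {"dp": [-65, 145, 0], "yaw": -15}, {"dp": [-85, 195, 0], "yaw": -18.8}, {"dp": [-102, 230, 0], "yaw": -18.8}, {"dp": [-112, 252, 0], "yaw": -18.8}, {"dp": [-112, 252, 0], "yaw": -18.8}, {"dp": [-112, 252, 0], "yaw": -18.8}])

```text
clock: 11.72
eef_pos: [639.9, 18.2, 131.3]
tcp_rot: [-3.139, -0.0, 1.593]
contact_force: [0.1, 0.6, -1.7]
opening: 0.508
grasp_force: 42.3
```

```bash
cat >> h.py <<'E'
def wood(im,c,z=22):
    """wood mask edges: caddy mid line x at several y (world), and divider/frames"""
    hsv=cv2.cvtColor(im,cv2.COLOR_RGB2HSV); m=cv2.inRange(hsv,(8,50,110),(30,255,255)); m[:, :150]=0; m[:,480:]=0; m[230:]=0
    for v in range(10,200,25):
        u=np.flatnonzero(m[v])
        if len(u)>5: e=ray(c,[[u[0],v],[u[-1],v]],z); print(v,u[0],u[-1],e.round(1)[:,:2].tolist(),'mid',(e.mean(0)[:2]).round(1))
E
python3 - <<'E'
from h import *
s=r.sense();print(s['eef_pos'])
c=cal("wrist"); im=r.grab_frame("wrist"); cv2.imwrite("pics/w5.png",im[:,:,::-1])
wood(im,c)
for n,p in dict(hx=(642.4,18),lg=(645,100),sm=(647,182)).items(): print(n,proj(c,[*p,22]))
E
```

```text
[639.89208033  18.21626558 131.34794718]
10 269 409 [[595.4, 163.4], [699.9, 165.7]] mid [647.6 164.5]
35 277 406 [[601.1, 146.8], [699.3, 149.0]] mid [650.2 147.9]
60 270 403 [[595.3, 129.3], [698.8, 131.6]] mid [647.  130.4]
85 270 400 [[594.8, 111.1], [698.2, 113.4]] mid [646.5 112.2]
110 270 390 [[594.3, 92.0], [691.9, 94.3]] mid [643.1  93.2]
135 270 394 [[593.8, 72.2], [696.9, 74.6]] mid [645.3  73.4]
160 270 392 [[593.2, 51.3], [697.1, 53.8]] mid [645.2  52.6]
185 270 389 [[592.6, 29.5], [696.4, 32.0]] mid [644.5  30.7]
hx [326.64338855 199.01119162]
lg [332.59714825 101.19250393]
sm [338.98939736 -17.3541396 ]
```

View pics/w5.png

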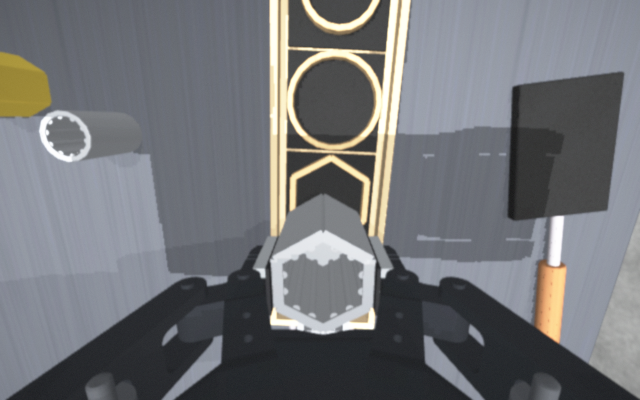

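The hex hangs over its well. The caddy midline from the measured edges is x≈644 here, so shift +4.

Call:
carry_out(targets=[{"dp": [0, 4, 40], "yaw": 0}, {"dp": [0, 4, 65], "yaw": 0}, {"dp": [0, 4, 78], "yaw": 0}, {"dp": [0, 4, 84], "yaw": 0}, {"dp": [0, 4, 86], "yaw": 0}, {"dp": [0, 4, 86], "yaw": 0}, {"dp": [0, 4, 86], "yaw": 0}])

```text
clock: 12.65
eef_pos: [645.7, 17.9, 47.5]
tcp_rot: [3.14, -0.0, 1.593]
contact_force: [-0.2, -0.6, -1.9]
opening: 0.514
grasp_force: 42.2
```

Call:
carry_out(targets=[{"dp": [0, -1, 2], "yaw": 0}, {"dp": [0, -1, 3], "yaw": 0}, {"dp": [0, -1, 3.5], "yaw": 0}, {"dp": [0, -1, 3.5], "yaw": 0}])

```text
clock: 13.15
eef_pos: [644.1, 17.9, 43.6]
tcp_rot: [-3.141, 0.0, 1.593]
contact_force: [-1.6, -0.3, 4.1]
opening: 0.509
grasp_force: 42.8
```

Contact with the floor. Release and retreat.

Call:
carry_out(targets=[{"dp": [0, 0, 0], "yaw": 0}, {"dp": [0, 0, 0], "yaw": 0}, {"dp": [0, 0, 0], "yaw": 0}, {"dp": [0, 0, 0], "yaw": 0}], fingers=0.5)

```text
clock: 13.65
eef_pos: [644.3, 17.9, 43.3]
tcp_rot: [3.142, 0.0, 1.593]
contact_force: [-0.4, -0.0, -1.2]
opening: 0.75
grasp_force: 0.0
```

Call:
carry_out(targets=[{"dp": [0, 0, -20], "yaw": 0}, {"dp": [0, 0, -70], "yaw": 0}, {"dp": [0, 0, -120], "yaw": 0}, {"dp": [0, 0, -158], "yaw": 0}, {"dp": [0, 0, -158], "yaw": 0}])

```text
clock: 14.28
eef_pos: [646.5, 17.9, 206.6]
tcp_rot: [3.134, -0.0, 1.593]
contact_force: [0.7, 0.8, -0.3]
opening: 0.752
grasp_force: 0.0
```

Run:
```python
from h import *
go(457,70,200,91.5)
```

```text
dp [  56.2 -188.3    6.6] turn -0.2 yaw now 91.3 q6 0.0
```

Call:
carry_out(targets=[{"dp": [15, -50, 0], "yaw": 0}, {"dp": [30, -100, 0], "yaw": 0}, {"dp": [45, -150, 0], "yaw": 0}, {"dp": [56, -188, 0], "yaw": 0}, {"dp": [56, -188, 0], "yaw": 0}, {"dp": [56, -188, 0], "yaw": 0}], fingers=1)

```text
clock: 15.02
eef_pos: [455.7, 69.8, 201.6]
tcp_rot: [3.141, -0.0, 1.593]
contact_force: [-0.2, 0.5, 0.6]
opening: 1.002
grasp_force: 0.0
```

Run:
```python
from h import *
c=cal("wrist"); im=r.grab_frame("wrist"); cv2.imwrite("pics/w6.png",im[:,:,::-1])
for th in (165,190): rim(im,c,(457,70),th=th,rad=35)
go(457,71,32,91.3); print(r.sense()['eef_pos'])
```

```text
rect [456.   70.5] [34.8 34.7] ang 1.3 circ [456.1  70.3] 35.9
rect [456.5  70.6] [34.1 34.3] ang 44.9 circ [456.1  70.5] 35.0
dp [  1.3   0.9 169.5] turn -0.0 yaw now 91.3 q6 0.13
[456.08494423  69.6787583  201.52454881]
```

View pics/w6.png

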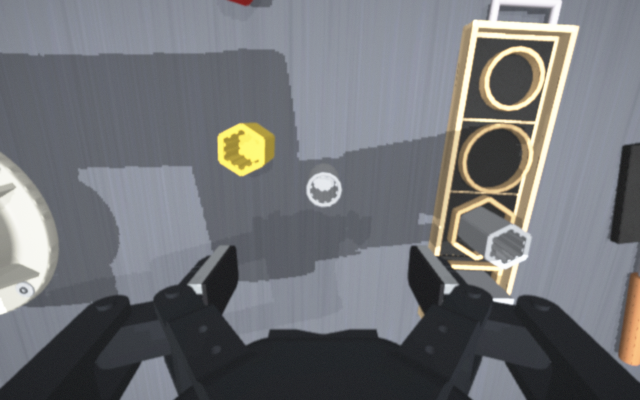

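The small rim is at (324,189), i.e. (456.2,70.5), and the hex stands in its well. I'll open partly to stay clear of the yellow piece and pick.

Call:
carry_out(targets=[{"dp": [1, 0, 40], "yaw": 0}, {"dp": [1, 0, 80], "yaw": 0}, {"dp": [1, 0, 125], "yaw": 0}, {"dp": [1, 0, 155], "yaw": 0}, {"dp": [1, 0, 169], "yaw": 0}, {"dp": [1, 0, 169], "yaw": 0}, {"dp": [1, 0, 169], "yaw": 0}], fingers=0.5)

```text
clock: 15.95
eef_pos: [456.1, 70.8, 33.1]
tcp_rot: [3.14, -0.0, 1.593]
contact_force: [0.1, -0.3, 0.3]
opening: 0.749
grasp_force: 0.0
```

Call:
carry_out(targets=[{"dp": [0, 0, 0], "yaw": 0}, {"dp": [0, 0, 0], "yaw": 0}, {"dp": [0, 0, 0], "yaw": 0}, {"dp": [0, 0, 0], "yaw": 0}, {"dp": [0, 0, 0], "yaw": 0}, {"dp": [0, 0, 0], "yaw": 0}, {"dp": [0, 0, 0], "yaw": 0}], fingers=-1, grip_force=40)

```text
clock: 16.82
eef_pos: [455.8, 70.9, 33.4]
tcp_rot: [3.14, -0.0, 1.593]
contact_force: [-1.1, -0.1, 7.9]
opening: 0.423
grasp_force: 39.0
```

Call:
carry_out(targets=[{"dp": [0, 0, -40], "yaw": 0}, {"dp": [0, 0, -80], "yaw": 0}, {"dp": [0, 0, -100], "yaw": 0}, {"dp": [0, 0, -100], "yaw": 0}])

```text
clock: 17.32
eef_pos: [456.2, 70.9, 134.0]
tcp_rot: [3.138, -0.001, 1.593]
contact_force: [-0.4, -0.6, -1.4]
opening: 0.418
grasp_force: 40.4
```

Run:
```python
from h import *
go(648,182,130,91.3)
```

```text
dp [106.8 194.2   4. ] turn -0.0 yaw now 91.3 q6 0.13
```

Call:
carry_out(targets=[{"dp": [22, 40, 0], "yaw": 0}, {"dp": [48, 88, 0], "yaw": 0}, {"dp": [74, 135, 0], "yaw": 0}, {"dp": [95, 172, 0], "yaw": 0}, {"dp": [107, 193, 0], "yaw": 0}, {"dp": [107, 193, 0], "yaw": 0}, {"dp": [107, 193, 0], "yaw": 0}])

```text
clock: 18.2
eef_pos: [644.1, 181.4, 130.9]
tcp_rot: [-3.139, 0.001, 1.593]
contact_force: [-0.1, -0.8, -0.7]
opening: 0.421
grasp_force: 40.5
```

Run:
```python
from h import *
im=r.grab_frame("top"); cv2.imwrite("pics/t2.png",cv2.resize(im[100:300,100:360,::-1],None,fx=3,fy=3))
go(648,182,43.5,91.3); print(r.sense()['eef_pos'])
c=cal("wrist"); w=r.grab_frame("wrist");wood(w,c)
```

```text
dp [ 0.6  3.8 87.8] turn -0.0 yaw now 91.3 q6 0.25
[644.18097179 181.27932409 131.31152908]
160 277 384 [[603.6, 214.5], [694.6, 216.6]] mid [649.1 215.5]
185 276 388 [[602.2, 192.6], [699.9, 194.9]] mid [651.1 193.8]
```

View pics/t2.png

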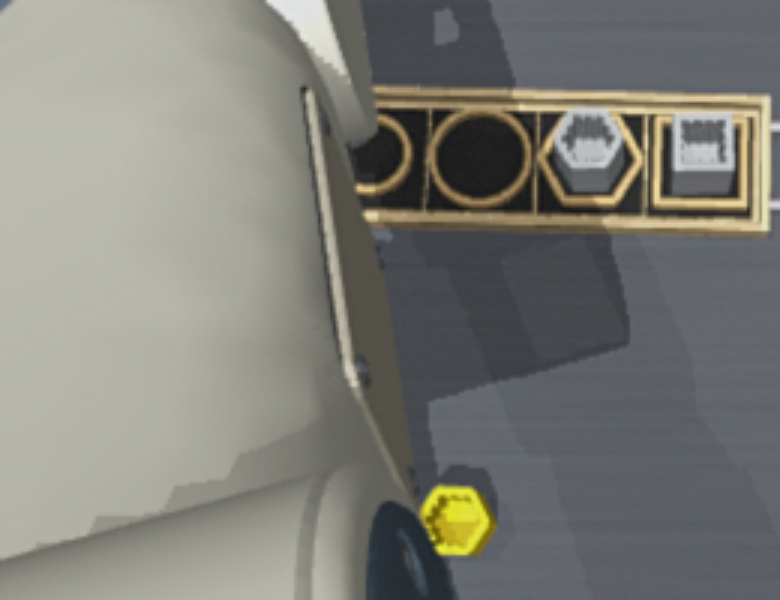

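Square and hex both sit in their wells. Lower the small one.

Call:
carry_out(targets=[{"dp": [0.5, 3, 40], "yaw": 0}, {"dp": [0.5, 3, 65], "yaw": 0}, {"dp": [0.5, 3, 78], "yaw": 0}, {"dp": [0.5, 3, 84], "yaw": 0}, {"dp": [0.5, 3, 88], "yaw": 0}, {"dp": [0.5, 3, 88], "yaw": 0}, {"dp": [0.5, 3, 88], "yaw": 0}])

```text
clock: 19.18
eef_pos: [649.0, 182.7, 45.0]
tcp_rot: [3.141, -0.0, 1.593]
contact_force: [-0.0, -0.2, -0.8]
opening: 0.419
grasp_force: 40.5
```

Call:
carry_out(targets=[{"dp": [0, -0.5, 1], "yaw": 0}, {"dp": [0, -0.5, 2], "yaw": 0}, {"dp": [0, -0.5, 2], "yaw": 0}])

```text
clock: 19.55
eef_pos: [648.4, 182.7, 43.4]
tcp_rot: [3.141, -0.0, 1.593]
contact_force: [-0.9, -0.8, 7.0]
opening: 0.421
grasp_force: 41.1
```

Call:
carry_out(targets=[{"dp": [0, 0, 0], "yaw": 0}, {"dp": [0, 0, 0], "yaw": 0}, {"dp": [0, 0, 0], "yaw": 0}, {"dp": [0, 0, 0], "yaw": 0}], fingers=0.4)

```text
clock: 20.05
eef_pos: [648.1, 182.5, 42.2]
tcp_rot: [-3.142, 0.0, 1.593]
contact_force: [-0.6, 0.3, 0.2]
opening: 0.7
grasp_force: 0.0
```

Call:
carry_out(targets=[{"dp": [0, 0, -20], "yaw": 0}, {"dp": [0, 0, -70], "yaw": 0}, {"dp": [0, 0, -120], "yaw": 0}, {"dp": [0, 0, -158], "yaw": 0}, {"dp": [0, 0, -158], "yaw": 0}])

```text
clock: 20.68
eef_pos: [650.4, 183.2, 205.8]
tcp_rot: [3.134, -0.002, 1.593]
contact_force: [0.1, 0.1, -0.1]
opening: 0.702
grasp_force: 0.0
```

Run:
```python
from h import *
go(496,343,200,91.3)
```

```text
dp [ 163.2 -150.8    5.8] turn -0.0 yaw now 91.3 q6 0.25
```

Call:
carry_out(targets=[{"dp": [40, -37, 0], "yaw": 0}, {"dp": [82, -75, 0], "yaw": 0}, {"dp": [122, -112, 0], "yaw": 0}, {"dp": [150, -140, 0], "yaw": 0}, {"dp": [163, -152, 0], "yaw": 0}, {"dp": [163, -152, 0], "yaw": 0}, {"dp": [163, -152, 0], "yaw": 0}], fingers=1)

```text
clock: 21.55
eef_pos: [493.4, 341.4, 200.2]
tcp_rot: [3.141, 0.0, 1.592]
contact_force: [0.2, -1.1, -1.1]
opening: 1.003
grasp_force: 0.0
```

Run:
```python
from h import *
c=cal("wrist"); im=r.grab_frame("wrist"); cv2.imwrite("pics/w7.png",im[:,:,::-1])
for th in (165,190): rim(im,c,(496,343),th=th,rad=45)
go(496,343,32.5,91.3); print(r.sense()['eef_pos'])
```

```text
rect [495.5 344.1] [50.6 52.5] ang 1.3 circ [495.8 343.9] 53.6
rect [495.5 344.2] [50.4 50.5] ang 1.3 circ [496.  344.1] 52.4
dp [  1.7   2.5 167.7] turn -0.1 yaw now 91.2 q6 0.58
[493.51314398 341.22591256 200.20328948]
```

View pics/w7.png

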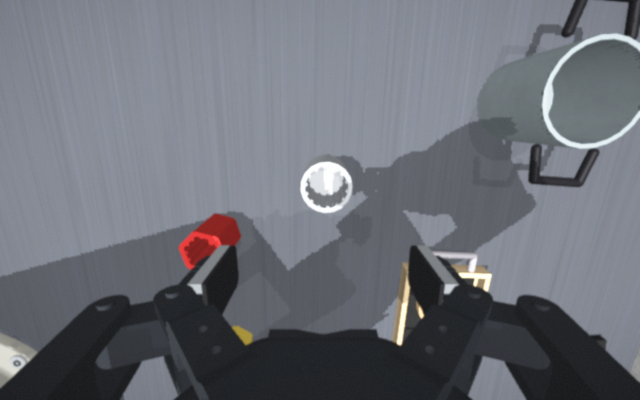

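The large rim is at (326,187), i.e. (495.8,344), with nothing in the way.

Call:
carry_out(targets=[{"dp": [2.5, 2, 40], "yaw": 0}, {"dp": [2.5, 2, 80], "yaw": 0}, {"dp": [2.5, 2, 125], "yaw": 0}, {"dp": [2.5, 2, 155], "yaw": 0}, {"dp": [2.5, 2, 168], "yaw": 0}, {"dp": [2.5, 2, 168], "yaw": 0}, {"dp": [2.5, 2, 168], "yaw": 0}])

```text
clock: 22.48
eef_pos: [495.5, 345.0, 33.5]
tcp_rot: [3.14, -0.001, 1.593]
contact_force: [-0.3, 0.5, 0.6]
opening: 1.002
grasp_force: 0.0
```

Call:
carry_out(targets=[{"dp": [0, 0, 0], "yaw": 0}, {"dp": [0, 0, 0], "yaw": 0}, {"dp": [0, 0, 0], "yaw": 0}, {"dp": [0, 0, 0], "yaw": 0}, {"dp": [0, 0, 0], "yaw": 0}, {"dp": [0, 0, 0], "yaw": 0}], fingers=-1, grip_force=40)

```text
clock: 23.22
eef_pos: [495.1, 345.1, 33.3]
tcp_rot: [3.14, -0.001, 1.593]
contact_force: [-1.4, -0.9, 7.3]
opening: 0.585
grasp_force: 42.1
```

Call:
carry_out(targets=[{"dp": [0, 0, -40], "yaw": 0}, {"dp": [0, 0, -80], "yaw": 0}, {"dp": [0, 0, -110], "yaw": 0}, {"dp": [0, 0, -110], "yaw": 0}, {"dp": [0, 0, -110], "yaw": 0}])

```text
clock: 23.85
eef_pos: [493.8, 344.3, 141.3]
tcp_rot: [-3.141, 0.001, 1.593]
contact_force: [-1.0, -0.9, -2.4]
opening: 0.592
grasp_force: 42.8
```

Run:
```python
from h import *
go(646,100,140,91.3)
```

```text
dp [-247.6  146.7    1.3] turn -0.0 yaw now 91.3 q6 0.58
```

Call:
carry_out(targets=[{"dp": [-40, 24, 0], "yaw": 0}, {"dp": [-85, 50, 0], "yaw": 0}, {"dp": [-130, 77, 0], "yaw": 0}, {"dp": [-175, 104, 0], "yaw": 0}, {"dp": [-215, 128, 0], "yaw": 0}, {"dp": [-240, 143, 0], "yaw": 0}, {"dp": [-247, 147, 0], "yaw": 0}, {"dp": [-247, 147, 0], "yaw": 0}, {"dp": [-247, 147, 0], "yaw": 0}, {"dp": [-247, 147, 0], "yaw": 0}])

```text
clock: 25.1
eef_pos: [646.4, 102.0, 142.2]
tcp_rot: [-3.141, -0.0, 1.594]
contact_force: [0.5, 0.1, -1.5]
opening: 0.584
grasp_force: 42.8
```

Run:
```python
from h import *
go(646,100,43.4,91.3); print(r.sense()['eef_pos'])
```

```text
dp [-2.  -0.4 98.8] turn 0.0 yaw now 91.3 q6 0.13
[646.39251536 101.98925299 142.1998386 ]
```

Call:
carry_out(targets=[{"dp": [-2, -1, 45], "yaw": 0}, {"dp": [-2, -1, 75], "yaw": 0}, {"dp": [-2, -1, 88], "yaw": 0}, {"dp": [-2, -1, 94], "yaw": 0}, {"dp": [-2, -1, 97], "yaw": 0}, {"dp": [-2, -1, 97], "yaw": 0}, {"dp": [-2, -1, 97], "yaw": 0}])

```text
clock: 25.98
eef_pos: [646.5, 99.0, 46.1]
tcp_rot: [3.14, -0.0, 1.593]
contact_force: [0.3, 0.6, -2.0]
opening: 0.584
grasp_force: 42.7
```

Call:
carry_out(targets=[{"dp": [0, 0, 1.5], "yaw": 0}, {"dp": [0, 0, 2.5], "yaw": 0}, {"dp": [0, 0, 2.5], "yaw": 0}])

```text
clock: 26.35
eef_pos: [646.1, 98.9, 43.3]
tcp_rot: [3.141, -0.0, 1.593]
contact_force: [-2.4, -0.2, 4.5]
opening: 0.584
grasp_force: 43.4
```

Call:
carry_out(targets=[{"dp": [0, 0, 0], "yaw": 0}, {"dp": [0, 0, 0], "yaw": 0}, {"dp": [0, 0, 0], "yaw": 0}, {"dp": [0, 0, 0], "yaw": 0}], fingers=0.6)

```text
clock: 26.85
eef_pos: [645.9, 98.9, 42.7]
tcp_rot: [-3.141, 0.0, 1.593]
contact_force: [-0.6, -0.5, -0.4]
opening: 0.801
grasp_force: 0.0
```

Call:
carry_out(targets=[{"dp": [0, 0, -20], "yaw": 0}, {"dp": [0, 0, -70], "yaw": 0}, {"dp": [0, 0, -120], "yaw": 0}, {"dp": [0, 0, -170], "yaw": 0}, {"dp": [-40, -40, -170], "yaw": 0}, {"dp": [-100, -80, -170], "yaw": 0}, {"dp": [-150, -120, -170], "yaw": 0}, {"dp": [-200, -160, -170], "yaw": 0}, {"dp": [-250, -200, -170], "yaw": 0}, {"dp": [-300, -230, -170], "yaw": 0}, {"dp": [-300, -230, -170], "yaw": 0}, {"dp": [-300, -230, -170], "yaw": 0}])

```text
clock: 28.35
eef_pos: [422.9, -206.5, 213.8]
tcp_rot: [3.14, 0.0, 1.591]
contact_force: [0.4, 0.1, -0.2]
opening: 0.799
grasp_force: 0.0
```

Run:
```python
from h import *
im=r.grab_frame("top"); s=r.grab_frame("side")
a=cv2.resize(im[100:300,100:500],(800,400))
cv2.imwrite("pics/f.png",np.vstack([a,np.hstack([cv2.resize(s[110:240,300:430],(200,200)),a[:200,:600]])])[:,:,::-1])
```

```text
(no output)
```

View pics/f.png

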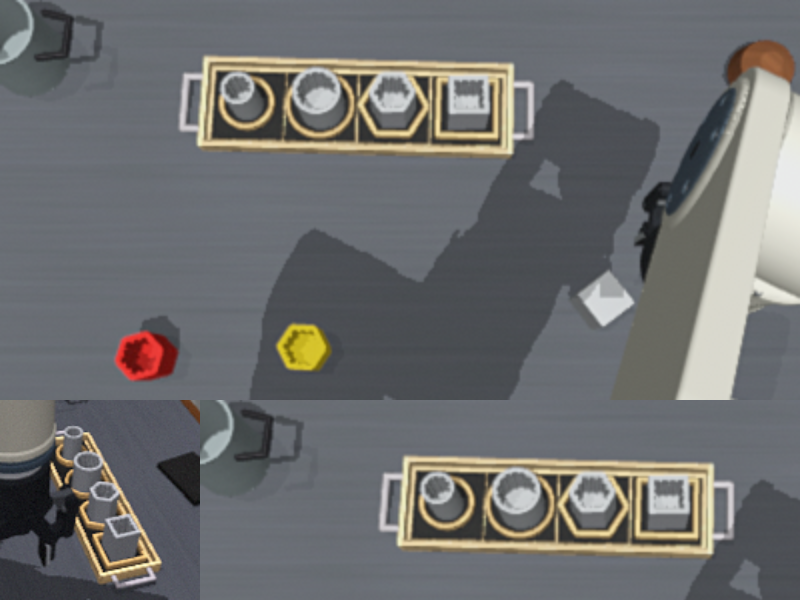

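All four moulds stand in their matching wells: small, large, hex and square, left to right. The solid square and the coloured ones are untouched.

```bash
python3 -c "
from rig import r
print(r.sign_off())"
```

```text
the job is handed in; nothing more can be done
None
```

The four hollow moulds stand upright in their matching wells, I never touched the two solid pieces, and the job was handed in at about 28 s; no verdict was returned.

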